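Hang a glass syringe barrel on the dryer peg

TASK

Pick up the rinsed glass syringe barrel that stands mouth down on the rubber mat and hang it on the stout peg of the glassware dryer: thread its mouth over the peg and ease it down along the peg by hand until you feel its flange bear on the peg's grey collar, then let go and leave it hanging there, resting on the collar. The peg is stuck a little crooked and the collar may be set anywhere on its lower part, so go by feel: the glass chips if it is pressed on the peg, the collar or the dryer harder than about 20 N. Leave the plunger, the beaker and the reagent jar standing where they are.

Things in the scene. Friction and masses are not known exactly. Their poses are not given: they have to be found in the camera images.
- barrel: clear glass syringe barrel, about 70 g, standing mouth down. Origin: centre of the open mouth, on the flange's face; z runs along the barrel to the closed nozzle end (up at the start). Outer diameter 32, bore 27 and 89 deep, flange 45 across and 4 thick at the mouth, plain wall to grasp from z 10 to 90, top at z 95, nozzle 9 wide up to z 105. Round: its yaw means nothing
- stout_peg: the stout peg as designed: a steel tube 24 in diameter, straight, blunt, its tip edge rounded by 1.5. Origin: centre of its foot, 12 above the dryer's panel; z: designed direction, 55 deg above level, rising towards the robot, the tip at z 82; y level. The real tube is stuck crooked: it leans rigidly about the origin by up to 7 deg any way (tip up to 10 off); this reading does NOT show that lean
- dryer: glassware air dryer, fixed: wedge-shaped off-white housing 171 deep, 360 wide, 127 high; origin: centre of its underside, x to its back. Its sloping steel panel faces the robot side and carries three pegs in a row, 110 apart: the stout one in any of the places, and two slim ones 10 in diameter, 82 long, one with a test tube (19 wide, 101 long) on it
- plunger: bystander: the white ceramic plunger standing on its knob on the same rubber mat (120 by 220, 4 thick), 110 from the barrel; 32 wide at the foot, 25 above, 105 tall, origin at the centre of its underside
- beaker: bystander: small glass beaker, 68 wide, 85 tall, origin at the centre of its underside
- reagent: bystander: brown glass reagent jar, 56 wide, about 110 tall, origin at the centre of its underside
- collar: grey rubber collar ring on the stout peg, 42 across, 12 high, square to the panel; the flange comes to rest on its upper face. It can be set to suit the glass: its upper face is anywhere from z 0 to 25 up the tube, other each time. This reading is only the peg's foot (same frame as stout_peg) and does NOT show the collar's height. It grips too hard to shift; its face gives 1 per 10 N, at most 1.5
Not all that is in view belongs to the job. What is shaped like the barrel but red is not meant.

How it is judged:
By the outcome, as a careful person would: the job done as asked, in the order asked, and still so for the second after the job is handed in, with the robot touching nothing.
It also fails if it takes over 64 s, if anything falls off the work surface, if the arm or the gripper's body presses on something with over 40 N, if the wrist force passes 120 N, or if a joint passes its speed limit or range.

ROBOT

A 7-joint arm with a two-finger parallel gripper is mounted at the origin on the work surface. World frame = base frame: x ahead of the robot, y to its left, z up, the work surface at z = 0. Lengths are in mm, angles in rad, forces in N, time in s.
With the tool pointing down it reaches from about 400 to 875 mm from the base axis. Payload 4.4 kg.
Tool frame: the origin (TCP) lies at the very end of the fingers, on their centre line; the grasp point (between the pads) lies 19 mm behind it; z points along the fingers, y is the line along which they close (so a half turn about z gives the same grasp; the last joint's range is limited). The gripper opens to 85 mm and grips with 20 to 120 N. Pads are 22 mm wide; open, the fingers measure 114 mm over their backs; the gripper's body (76 mm by 85 mm) begins 54 mm behind the grasp point. The pads swing forward as they close: fully open they stand 13 mm farther back than shut.
Start: joints at [-1.213, 0.628, 0.038, 1.517, -0.027, 0.996, -0.02], TCP at [267.276, 592.521, 231.313] pointing down, gripper open.
Joint ranges: [-3.06, 3.06], [-0.37, 2.12], [-1.25, 1.32], [0.18, 2.47], [-1.1, 4.24], [0.23, 1.98], [-2.94, 2.94]. Speed limits (rad/s): [2.57, 2.57, 3.14, 3.14, 3.14, 3.14, 3.14].

INTERFACE

Orientations are given as [roll, pitch, yaw] about the fixed x, y, z axes, in that order (R = Rz(yaw) Ry(pitch) Rx(roll)).
In Python, from cell import monitor, viewer, workorder gives the robot as it stands.
- The arm moves only by the tool arm_command, never from a script. Its argument "series" is one flat list of numbers, 5 for each row, row after row: the opening in per cent of the stroke, from 0 (shut) to 100 (fully open), then the shift along the tool's x, y, z in cm, then the turn about the tool's z in degrees. In form: [claw, x, y, z, roll, claw, x, y, z, roll, ...]. A call has exactly 5 rows; each row is the pose to reach, as a shift and turn from the pose commanded when the call began, along the tool's axes at that moment; what a row does not reach only later rows make up. A row lasts 1/12 s, in which the tool goes at most 41.7 mm and 7.16 degrees, less where a joint would pass 70% of its speed; a pose out of reach is approached as far as the arm can. A call with a gripper value outside its range is refused whole. The fingers move at their own pace and stop on an object; the grip force is fixed at half the most. Time passes only in rows, so rows that repeat a pose let the fingers close, or fill a call up. It gives the time, the measured TCP pose, the force, the opening and the grip force at its end, in the units of the state.
- monitor.read_state(): the state, without advancing time (a new reading comes with each control period).
- viewer.get_image(name): name is "scene" or "top"; returns (picture, depth): 420x560x3 uint8, red, green, blue; 420x560 float32, mm along the optical axis (not along the pixel's ray), 0 where there is no reading.
- viewer.camera_model(name): a dict with "mtx" (3x3 intrinsics, pixels), "R" (3x3) and "t" (3): a world point X has camera coordinates R X + t. Camera axes: x right, y down, z forward; pixel columns grow to the right and rows downward; lengths in mm; the calibration is good to about 2 mm. A picture is of the moment at which its call begins. camera_model takes no time and is no camera call.
- workorder.finish_job(): hands the job in; it is judged then, once.
The state is a dict: "clock": time; "qpos": joint angles; "qd": joint speeds; "tau": joint torques, N m; "eef_pos": TCP position; "tool_rot": TCP orientation; "force": force on the tool from outside, world axes, zero at the start; "torque": the same for the moment, N m; "width": finger opening in mm; "gripper_force": force on a finger pad.
Only numpy, scipy, OpenCV 4.12 (cv2) and the standard library are available. Lean on these libraries where they do the work, as an engineer would, in place of code of your own. Each camera call takes 0.05 s, during which the arm holds its last target. There are 200 camera calls.

## Working session

There is one attempt and no reset: what is moved stays moved. The work goes in short steps, Python scripts to look and compute and a tool call to move; the robot and the scene stay as the last step left them, time stands still between calls to the robot, and variables do not carry over. Pictures are saved under pics/ and viewed, at most 14 in all, crops included, and the job is handed in when it is done.

Besides the shell and the picture viewer there is one more tool, called after ">>>" by a JSON object that holds its "name" and its "arguments". arm_command: Moves the arm, as the interface text tells. Its arguments: {"type":"object","properties":{"series":{"type":"array","items":{"type":"number"}}},"required":["series"]}

```bash
mkdir -p pics; ls
cat > h.py <<'E'
import numpy as np, cv2
from cell import monitor, viewer, workorder
def snap(n,f=None):
    p,d=viewer.get_image(n)
    if f: cv2.imwrite('pics/'+f,p[:,:,::-1]); np.savez('pics/'+f+'.npz',p=p,d=d)
    return p,d
def proj(n,X):
    m=viewer.camera_model(n); c=np.array(m['R'])@np.array(X,float)+np.array(m['t']).ravel(); q=np.array(m['mtx'])@c; return q[:2]/q[2]
def ray(n,u,v):
    m=viewer.camera_model(n); R=np.array(m['R']); t=np.array(m['t']).ravel()
    return -R.T@t, R.T@np.linalg.solve(np.array(m['mtx']),[u,v,1.])
def onz(n,u,v,z):
    o,d=ray(n,u,v); return o+d*(z-o[2])/d[2]
def dep(n,u,v,D):
    o,d=ray(n,u,v); return o+d*D
E
python3 - <<'E'
from h import *
for n in('scene','top'):
    snap(n,n+'0.png'); m=viewer.camera_model(n); print(n,m['mtx'],m['R'],ray(n,280,210))
print(monitor.read_state())
E
```

```text
pics
scene [[456.42548066   0.         284.62494217]
 [  0.         456.42548066 213.66871894]
 [  0.           0.           1.        ]] [[ 0.59250069  0.80530518 -0.02065214]
 [ 0.4747954  -0.36981013 -0.79862995]
 [-0.6507782   0.46338325 -0.60146795]] (array([1267.86538571, -516.98675883,  757.78953975]), array([-0.66059836,  0.45819564, -0.59483934]))
top [[396.32179991   0.         284.72629411]
 [  0.         396.32179991 214.15525313]
 [  0.           0.           1.        ]] [[-0.02072902 -0.99954409  0.02195286]
 [-0.98731099  0.01700772 -0.1578852 ]
 [ 0.15743985 -0.02494711 -0.98721342]] (array([ 354.00137068,    6.17848422, 1161.04006889]), array([ 0.16803856, -0.01320547, -0.98581986]))
{'clock': 0.1, 'qpos': array([-1.21278876,  0.62926158,  0.03844186,  1.51822069, -0.02700362,
        0.99631492, -0.02000177]), 'qd': array([-0.00012197, -0.00325763,  0.00163602, -0.00237155,  0.00067154,
        0.00075389,  0.00226416]), 'tau': array([ 2.98826744e-03, -5.64521313e+01,  1.23050217e+00, -1.93970007e+01,
        1.12880330e-02,  5.43573187e-03,  1.30781018e-05]), 'eef_pos': array([267.04867901, 592.01612718, 230.49098112]), 'tool_rot': array([-3.13990592e+00,  1.17240837e-05,  2.71778478e+00]), 'force': array([-0.36627878, -0.06544872,  0.44550986]), 'torque': array([-0.01949792, -0.00565592, -0.00233895]), 'gripper_force': 0.0, 'width': 85.62642694459042}
```

View pics/scene0.png

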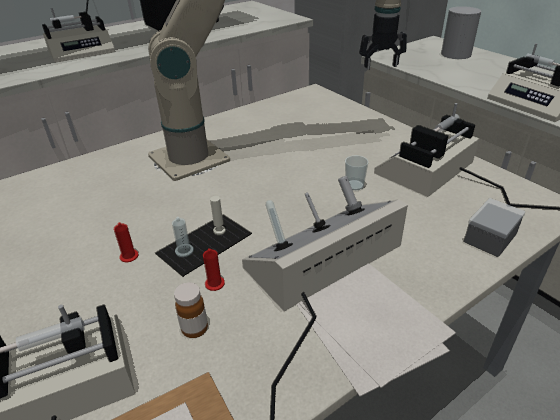

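View pics/top0.png

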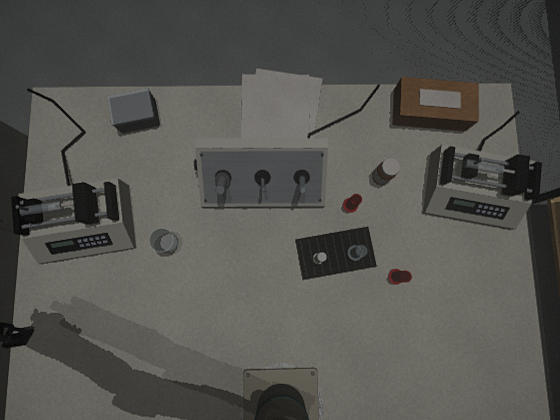

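Run:
```python
from h import *
T=np.load('pics/top0.png.npz');S=np.load('pics/scene0.png.npz')
def crop(I,u,v,w=50,h=37):
    return cv2.resize(I['p'][v-h:v+h,u-w:u+w,::-1],(400,296),interpolation=cv2.INTER_CUBIC)
a=np.hstack([crop(T,345,253),crop(S,195,235)]);b=np.hstack([crop(T,225,180),crop(S,345,200)])
im=np.vstack([a,b]);im=np.clip(im*1.4,0,255).astype(np.uint8);cv2.imwrite('pics/c1.png',im)
# depth points near the stout peg
for n,I,(u0,u1,v0,v1) in(('top',T,(205,245,160,212)),('scene',S,(335,372,170,220))):
    d=I['d'];
    for v in range(v0,v1,5): print(n,v,[tuple(np.round(dep(n,u,v,d[v,u])).astype(int)) if d[v,u]>0 else 0 for u in range(u0,u1,6)])
```

```text
top 160 [(np.int64(676), np.int64(195), np.int64(109)), (np.int64(675), np.int64(178), np.int64(111)), (np.int64(676), np.int64(162), np.int64(107)), (np.int64(675), np.int64(146), np.int64(108)), (np.int64(674), np.int64(129), np.int64(110)), (np.int64(675), np.int64(113), np.int64(106)), (np.int64(675), np.int64(97), np.int64(107))]
top 165 [(np.int64(665), np.int64(196), np.int64(98)), (np.int64(665), np.int64(180), np.int64(98)), (np.int64(663), np.int64(163), np.int64(103)), (np.int64(663), np.int64(147), np.int64(100)), (np.int64(663), np.int64(130), np.int64(100)), (np.int64(664), np.int64(114), np.int64(98)), (np.int64(663), np.int64(97), np.int64(100))]
top 170 [(np.int64(652), np.int64(198), np.int64(91)), (np.int64(651), np.int64(181), np.int64(94)), (np.int64(652), np.int64(165), np.int64(90)), (np.int64(652), np.int64(148), np.int64(89)), (np.int64(652), np.int64(131), np.int64(91)), (np.int64(651), np.int64(115), np.int64(92)), (np.int64(651), np.int64(98), np.int64(90))]
top 175 [(np.int64(641), np.int64(199), np.int64(81)), (np.int64(640), np.int64(182), np.int64(84))
[... 5183 characters left out ...]
, np.int64(192), np.int64(86))]
scene 210 [(np.int64(520), np.int64(188), np.int64(-1)), (np.int64(532), np.int64(200), np.int64(1)), (np.int64(624), np.int64(130), np.int64(86)), (np.int64(637), np.int64(138), np.int64(91)), (np.int64(643), np.int64(152), np.int64(87)), (np.int64(663), np.int64(152), np.int64(99)), (np.int64(685), np.int64(148), np.int64(114))]
scene 215 [(np.int64(572), np.int64(140), np.int64(35)), (np.int64(600), np.int64(134), np.int64(55)), (np.int64(626), np.int64(129), np.int64(73)), (np.int64(653), np.int64(122), np.int64(92)), (np.int64(682), np.int64(113), np.int64(114)), (np.int64(700), np.int64(113), np.int64(125)), (np.int64(709), np.int64(122), np.int64(126))]
```

View pics/c1.png

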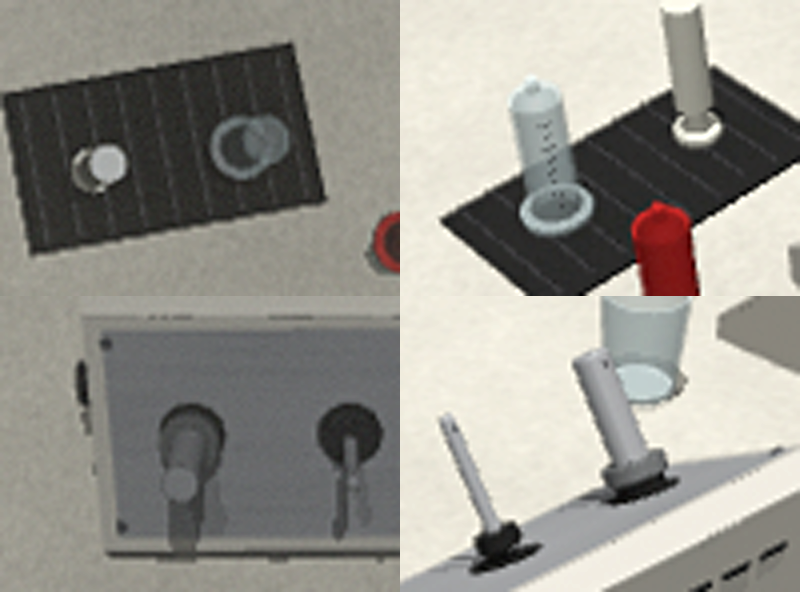

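```bash
cat > fit.py <<'E'
from h import *
from scipy.optimize import least_squares
T=np.load('pics/top0.png.npz');S=np.load('pics/scene0.png.npz')
def cloud(n,I,b):
    u0,u1,v0,v1=b; m=viewer.camera_model(n)
    uu,vv=np.meshgrid(np.arange(u0,u1),np.arange(v0,v1)); d=I['d'][v0:v1,u0:u1].ravel()
    o,_=ray(n,0,0); D=np.array(m['R']).T@np.linalg.solve(np.array(m['mtx']),np.array([uu.ravel(),vv.ravel(),np.ones(uu.size)]))
    return (o[:,None]+D*d).T[d>0]
def tri(a,b):
    o1,d1=ray('top',*a);o2,d2=ray('scene',*b); A=np.array([d1,-d2]).T
    s=np.linalg.lstsq(A,o2-o1,rcond=None)[0]; p,q=o1+s[0]*d1,o2+s[1]*d2; return np.round((p+q)/2,1),np.round(np.linalg.norm(p-q),1)
E
python3 - <<'E'
from fit import *
P=cloud('top',T,(203,320,155,204))
# panel plane robust
m=np.ones(len(P),bool)
for _ in range(8):
    c=P[m].mean(0); n=np.linalg.svd(P[m]-c,full_matrices=False)[2][2]; n*=np.sign(n[2]); m=abs((P-c)@n)<4
print('panel n',n,'elev',np.degrees(np.arcsin(n[2])),'az',np.degrees(np.arctan2(n[1],n[0])),m.sum())
for nm,Q in(('top',cloud('top',T,(205,245,160,212))),('scene',cloud('scene',S,(330,372,172,225))),):
    h=(Q-c)@n; x=Q[(h>42)&(h<100)&(abs(Q[:,1]-150)<30)&(Q[:,0]>560)]; print(nm,len(x))
    if nm=='top':A=x
    else:A=np.vstack([A,x]);B=x
def f(p,X):
    d=np.array([p[2],p[3],1]);d/=np.linalg.norm(d); w=X-np.array([p[0],p[1],130]); return np.linalg.norm(w-np.outer(w@d,d),axis=1)-12
for X in(A,B):
    r=least_squares(f,[605,150,-.7,0],args=(X,),loss='soft_l1'); p=r.x; d=np.array([p[2],p[3],1]);d/=np.linalg.norm(d)
    print(p,d,'elev',np.degrees(np.arcsin(d[2])),'az',np.degrees(np.arctan2(-d[1],-d[0])),np.abs(r.fun).mean())
    q=np.array([p[0],p[1],130]); s=((c-q)@n+12)/(d@n); foot=q+s*d; print('foot',foot,'tip',foot+82*d)
    print('cloud max along d',np.percentile((X-foot)@d,[98,100]))
print('tip tri',tri((220.25,190),(342.5,178.5)))
print('flange tri',tri((355.5,253),(184,250)))
print('flange z8',onz('top',355.5,253,8),onz('scene',184,250,8),'nozzle',onz('top',361.75,251,95))
print('scene nozzle',tri((361.75,251),(145+33,198+22)))
for nm,px,z in(('plunger',(320,258),105),('red1',(352,203),50),('red2',(400,276),50),('jar',(384,172),110)): print(nm,onz('top',*px,z))
# barrel depth
print(np.median(cloud('top',T,(350,354,250,256)),0),np.median(cloud('top',T,(361,364,250,253)),0))
E
```

```text
panel n [-0.57653169  0.00740604  0.81704122] elev 54.789696036325125 az 179.26402792502125 4992
top 127
scene 209
[ 5.96668499e+02  1.49021948e+02 -7.36949982e-01 -3.35763697e-02] [-0.59303873 -0.02701959  0.80472046] elev 53.58326682062404 az 2.6086638581653894 1.7279513497554633
foot [627.14183025 150.41035143  88.64938958] tip [578.51265475 148.19474492 154.63646694]
cloud max along d [83.16033038 85.36907864]
[ 5.96433746e+02  1.48820375e+02 -7.47378472e-01 -3.33699978e-02] [-0.5984415  -0.02672005  0.80072081] elev 53.19898987444085 az 2.556524014090777 1.3351098890416264
foot [627.26951858 150.19717365  88.74142309] tip [578.19731597 148.00612941 154.40052951]
cloud max along d [81.08198727 81.70882413]
tip tri (array([582.1, 147.5, 150.2]), np.float64(1.3))
flange tri (array([ 420.4, -226.1,    5.8]), np.float64(2.5))
flange z8 [ 419.76957023 -226.76325079    8.        ] [ 423.71308482 -225.91162741    8.        ] nozzle [ 419.85158064 -226.36942175   95.        ]
scene nozzle (array([ 419.8, -224.9,   99.5]), np.float64(1.1))
plunger [ 402.83631552 -111.80556755  105.        ]
red1 [ 560.21110471 -215.21811057   50.        ]
red2 [ 351.06639604 -339.7080477    50.        ]
jar [ 634.22622578 -295.68491722  110.        ]
[ 419.38837908 -208.85501708   37.7461902 ] [ 418.89924089 -224.0990578   108.7244604 ]
```

```bash
cat > go.py <<'E'
import sys
from h import *
from scipy.spatial.transform import Rotation as Ro
s=monitor.read_state(); R=Ro.from_euler('xyz',s['tool_rot']).as_matrix(); p=s['eef_pos']
a=[float(x) for x in sys.argv[1:]]
print('t',round(s['clock'],2),'p',p.round(1),'rpy',np.degrees(s['tool_rot']).round(2),'F',s['force'].round(1),'w',round(s['width'],1),'gf',round(s['gripper_force'],1))
for i in range(0,len(a)-1,3): print('to',a[i:i+3],'cm',(R.T@(np.array(a[i:i+3])-p)/10).round(2))
E
python3 go.py 480 80 231  420 -226 150
```

```text
t 0.1 p [267.  592.  230.5] rpy [-179.9     0.    155.72] F [-0.4 -0.1  0.4] w 85.6 gf 0.0
to [480.0, 80.0, 231.0] cm [-4.047e+01 -3.791e+01  1.000e-02]
to [420.0, -226.0, 150.0] cm [-47.58 -68.26   8.16]
```

>>> {"name": "arm_command", "arguments": {"series": [100, -40.5, -38, 0, 0, 100, -40.5, -38, 0, 0, 100, -40.5, -38, 0, 0, 100, -40.5, -38, 0, 0, 100, -40.5, -38, 0, 0]}}

```text
clock: 0.52
eef_pos: [347.3, 398.0, 231.0]
tool_rot: [-3.141, -0.0, 2.718]
force: [1.1, 0.8, -0.2]
width: 85.5
gripper_force: 0.0
```

>>> {"name": "arm_command", "arguments": {"series": [100, -25.5, -24, 0, 0, 100, -25.5, -24, 0, 0, 100, -25.5, -24, 0, 0, 100, -25.5, -24, 0, 0, 100, -25.5, -24, 0, 0]}}

```text
clock: 0.93
eef_pos: [426.9, 205.5, 231.2]
tool_rot: [-3.141, -0.0, 2.718]
force: [1.3, 0.7, 0.1]
width: 85.5
gripper_force: 0.0
```

```bash
python3 go.py 480 80 231  420 -226 150
```

```text
t 0.93 p [426.9 205.5 231.2] rpy [-1.7999e+02 -1.0000e-02  1.5573e+02] F [1.3 0.7 0.1] w 85.5 gf 0.0
to [480.0, 80.0, 231.0] cm [-10.    -9.26   0.02]
to [420.0, -226.0, 150.0] cm [-17.11 -39.62   8.13]
```

>>> {"name": "arm_command", "arguments": {"series": [100, -17.1, -39.6, 4, 0, 100, -17.1, -39.6, 4, 0, 100, -17.1, -39.6, 4, 0, 100, -17.1, -39.6, 4, 0, 100, -17.1, -39.6, 4, 0]}}

```text
clock: 1.35
eef_pos: [422.7, -1.7, 211.9]
tool_rot: [-3.142, -0.0, 2.718]
force: [1.1, 0.5, -0.1]
width: 85.3
gripper_force: 0.0
```

>>> {"name": "arm_command", "arguments": {"series": [100, -9, -20.7, 4, -7, 100, -9, -20.7, 4, -14, 100, -9, -20.7, 4, -21, 100, -9, -20.7, 4, -27, 100, -9, -20.7, 4, -27]}}

```text
clock: 1.77
eef_pos: [420.4, -193.8, 177.5]
tool_rot: [3.141, 0.0, -3.088]
force: [1.3, 0.5, 1.2]
width: 85.2
gripper_force: 0.0
```

```bash
python3 go.py 420 -226 150 420 -226 50
```

```text
t 1.77 p [ 420.4 -193.8  177.5] rpy [ 179.96    0.   -176.95] F [1.3 0.5 1.2] w 85.2 gf 0.0
to [420.0, -226.0, 150.0] cm [ 0.22 -3.21  2.75]
to [420.0, -226.0, 50.0] cm [ 0.22 -3.22 12.75]
```

>>> {"name": "arm_command", "arguments": {"series": [100, 0.2, -3.2, 2.5, 0, 100, 0.2, -3.2, 2.5, 0, 100, 0.2, -3.2, 6, 0, 100, 0.2, -3.2, 9.5, 0, 100, 0.2, -3.2, 12.7, 0]}}

```text
clock: 2.18
eef_pos: [420.3, -224.3, 49.7]
tool_rot: [3.142, 0.001, -3.095]
force: [0.6, -0.6, -0.7]
width: 85.3
gripper_force: 0.0
```

>>> {"name": "arm_command", "arguments": {"series": [40, 0, 0, 0, 0, 0, 0, 0, 0, 0, 0, 0, 0, 0, 0, 0, 0, 0, 0, 0, 0, 0, 0, 0, 0]}}

```text
clock: 2.6
eef_pos: [421.8, -224.9, 53.1]
tool_rot: [-3.14, 0.004, -3.094]
force: [-1.2, 0.9, 3.7]
width: 31.5
gripper_force: 58.8
```

>>> {"name": "arm_command", "arguments": {"series": [0, 0, 0, 0, 0, 0, 0, 0, 0, 0, 0, 0, 0, 0, 0, 0, 0, 0, 0, 0, 0, 0, 0, 0, 0]}}

```text
clock: 3.02
eef_pos: [421.8, -225.0, 53.1]
tool_rot: [-3.14, 0.004, -3.094]
force: [-1.2, 0.9, 8.5]
width: 31.7
gripper_force: 59.0
```

```bash
python3 - <<'E'
from h import *
p,d=snap('scene','s1.png')
c=p[150:290,100:290,::-1]; cv2.imwrite('pics/c2.png',cv2.resize(c,(760,560),interpolation=cv2.INTER_CUBIC))
E
python3 go.py
```

```text
t 3.07 p [ 421.8 -224.9   53.1] rpy [-179.89    0.21 -177.28] F [-0.4  1.   8.3] w 31.5 gf 59.0
```

View pics/c2.png

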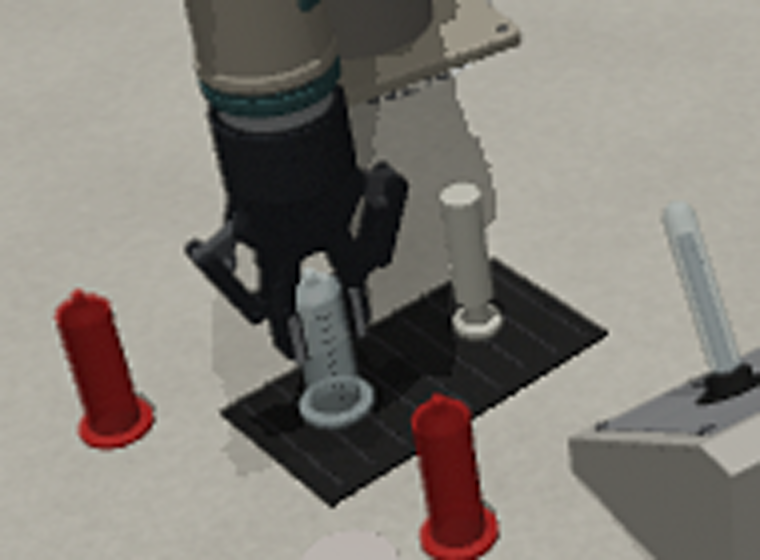

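>>> {"name": "arm_command", "arguments": {"series": [0, 0.3, 0, 0.1, 0, 0, 0.6, 0, -0.0, 0, 0, 1.2, 0, -0.1, 0, 0, 1.8, 0, -0.2, 0, 0, 2.5, 0, -0.2, 0]}}

```text
clock: 3.48
eef_pos: [394.7, -225.8, 53.5]
tool_rot: [-3.141, 0.0, -3.094]
force: [-0.3, 0.5, -0.5]
width: 31.6
gripper_force: 59.3
```

>>> {"name": "arm_command", "arguments": {"series": [0, 0.4, 0, 0, 0, 0, 0.8, 0, 0.05, 0, 0, 1.2, 0, 0.1, 0, 0, 1.7, 0, 0.2, 0, 0, 2.2, 0, 0.3, 0]}}

```text
clock: 3.9
eef_pos: [382.6, -226.7, 53.3]
tool_rot: [-3.138, 0.014, -3.09]
force: [14.6, 6.2, 29.7]
width: 31.5
gripper_force: 61.8
```

```bash
python3 - <<'E'
from h import *
p,d=snap('scene','s2.png')
c=p[150:290,100:290,::-1]; cv2.imwrite('pics/c3.png',cv2.resize(c,(760,560),interpolation=cv2.INTER_CUBIC))
E
python3 go.py
```

```text
t 3.95 p [ 381.5 -226.7   53.3] rpy [-179.83    0.76 -177.09] F [11.2  5.9 25.5] w 31.5 gf 61.5
```

View pics/c3.png

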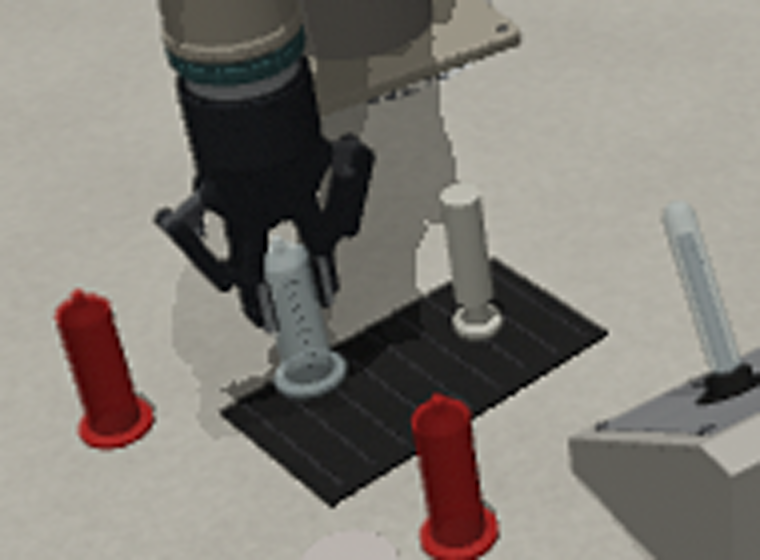

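>>> {"name": "arm_command", "arguments": {"series": [30, 0, 0, -0.3, 0, 30, 0, 0, -0.3, 0, 30, 0, 0, -0.3, 0, 30, 0, 0, -0.3, 0, 30, 0, 0, -0.3, 0]}}

```text
clock: 4.37
eef_pos: [372.6, -226.7, 52.7]
tool_rot: [3.141, -0.002, -3.095]
force: [-0.1, -0.1, -1.2]
width: 31.5
gripper_force: 59.7
```

>>> {"name": "arm_command", "arguments": {"series": [35, 0, 0, 0, 0, 35, 0, 0, 0, 0, 35, 0, 0, 0, 0, 35, 0, 0, 0, 0, 35, 0, 0, 0, 0]}}

```text
clock: 4.78
eef_pos: [373.6, -226.8, 53.2]
tool_rot: [3.141, -0.001, -3.094]
force: [-0.4, -0.2, -0.9]
width: 31.3
gripper_force: 59.7
```

```bash
python3 - <<'E'
from fit import *
s=monitor.read_state(); print(s['qpos'])
p,d=snap('scene'); np.savez('pics/s3.npz',p=p,d=d)
S=dict(p=p,d=d)
C=cloud('scene',S,(155,195,200,255)); st=s['eef_pos']
x=C[(abs(C[:,0]-395)<80)&(abs(C[:,1]+226)<22)&(C[:,2]>8)]
for z in range(6,120,8):
    q=x[abs(x[:,2]-z)<4]; 
    if len(q): print(z,len(q),np.median(q,0).round(1))
E
python3 go.py
```

```text
[ 0.51851188  0.66908568 -0.05392181  2.23498562  0.1401833   0.24119211
  1.9582638 ]
6 27 [ 388.9 -236.     9.1]
14 49 [ 390.2 -228.2   12. ]
22 37 [ 388.7 -233.    21.7]
30 31 [ 388.  -230.4   30.3]
38 36 [ 386.7 -232.4   37.4]
46 31 [ 387.6 -232.    46.2]
54 36 [ 386.2 -229.3   53.7]
62 46 [ 384.9 -228.8   62.1]
70 44 [ 385.9 -226.4   70.1]
78 46 [ 386.1 -229.7   78.7]
86 44 [ 384.8 -227.5   86.1]
94 57 [ 384.6 -226.1   94.9]
102 68 [ 379.5 -225.7  100.5]
110 24 [ 382.2 -228.7  109.5]
118 20 [ 389.  -213.3  119.7]
t 4.83 p [ 373.6 -226.8   53.2] rpy [ 1.7998e+02 -3.0000e-02 -1.7728e+02] F [-0.1  0.1 -1.3] w 31.8 gf 59.7
```

>>> {"name": "arm_command", "arguments": {"series": [36, 0, 0, 0, 0, 36, 0, 0, 0, 0, 36.5, 0, 0, 0, 0, 36.5, 0, 0, 0, 0, 36.5, 0, 0, 0, 0]}}

```text
clock: 5.25
eef_pos: [373.6, -226.8, 53.3]
tool_rot: [3.141, -0.0, -3.094]
force: [-1.0, 0.2, -1.2]
width: 31.8
gripper_force: 59.7
```

>>> {"name": "arm_command", "arguments": {"series": [37, 0, 0, 0, 0, 37, 0, 0, 0, 0, 37, 0, 0, 0, 0, 37, 0, 0, 0, 0, 37, 0, 0, 0, 0]}}

```text
clock: 5.67
eef_pos: [373.6, -226.8, 53.2]
tool_rot: [3.141, -0.0, -3.094]
force: [-0.1, -0.2, -1.4]
width: 31.8
gripper_force: 44.5
```

>>> {"name": "arm_command", "arguments": {"series": [37.3, 0, 0, 0, 0, 37.3, 0, 0, 0, 0, 37.3, 0, 0, 0, 0, 37.3, 0, 0, 0, 0, 37.3, 0, 0, 0, 0]}}

```text
clock: 6.08
eef_pos: [373.6, -226.8, 53.2]
tool_rot: [3.141, -0.0, -3.094]
force: [-0.2, -0.1, -0.6]
width: 32.0
gripper_force: 34.3
```

>>> {"name": "arm_command", "arguments": {"series": [37.5, 0, 0, 0, 0, 37.5, 0, 0, 0, 0, 37.5, 0, 0, 0, 0, 37.5, 0, 0, 0, 0, 37.5, 0, 0, 0, 0]}}

```text
clock: 6.5
eef_pos: [373.6, -226.8, 53.2]
tool_rot: [3.141, -0.0, -3.094]
force: [0.3, -0.4, -0.2]
width: 32.4
gripper_force: 27.9
```

>>> {"name": "arm_command", "arguments": {"series": [25, 0, 0, 0, 0, 25, 0, 0, 0, 0, 25, -2, 0, -4, 0, 25, -6, 0, -8, 0, 25, -8, 0, -12, 0]}}

```text
clock: 6.92
eef_pos: [443.7, -223.0, 156.7]
tool_rot: [3.14, -0.002, -3.094]
force: [1.7, -1.1, -0.8]
width: 31.7
gripper_force: 59.8
```

```bash
python3 go.py 480 -30 250 560 148 250
```

```text
t 6.92 p [ 443.7 -223.   156.7] rpy [ 1.7991e+02 -9.0000e-02 -1.7729e+02] F [ 1.7 -1.1 -0.8] w 31.7 gf 59.8
to [480.0, -30.0, 250.0] cm [-4.52 19.12 -9.31]
to [560.0, 148.0, 250.0] cm [-13.35  36.52  -9.3 ]
```

>>> {"name": "arm_command", "arguments": {"series": [25, -4.5, 19, -9.8, 0, 25, -4.5, 19, -9.8, 0, 25, -4.5, 19, -9.8, 0, 25, -4.5, 19, -9.8, 0, 25, -4.5, 19, -9.8, 0]}}

```text
clock: 7.33
eef_pos: [476.9, -38.8, 250.4]
tool_rot: [3.141, -0.001, -3.094]
force: [0.6, -0.2, -1.3]
width: 31.5
gripper_force: 59.9
```

>>> {"name": "arm_command", "arguments": {"series": [25, -8.9, 18, 0, 0, 25, -8.9, 18, 0, 0, 25, -8.9, 18, 0, 0, 25, -8.9, 18, 0, 0, 25, -8.9, 18, 0, 0]}}

```text
clock: 7.75
eef_pos: [558.0, 147.0, 249.4]
tool_rot: [3.14, -0.0, -3.092]
force: [1.0, -0.1, 0.9]
width: 31.4
gripper_force: 59.9
```

```bash
python3 - <<'E'
from h import *
p,d=snap('scene','s4.png'); q,e=snap('top','t4.png')
s=monitor.read_state()
u,v=proj('scene',s['eef_pos']).astype(int); U,V=proj('top',s['eef_pos']).astype(int); print(u,v,U,V)
f=lambda I,u,v:cv2.resize(I[v-50:v+50,u-33:u+33,::-1],(396,600),interpolation=cv2.INTER_CUBIC)
a=np.hstack([f(p,u,v+10),f(q,U,V)]); cv2.imwrite('pics/c4.png',np.clip(a*1.3,0,255).astype(np.uint8))
E
python3 go.py 586 148 240
```

```text
339 138 212 190
t 7.85 p [558.5 151.6 249.1] rpy [ 1.7968e+02  6.0000e-02 -1.7675e+02] F [-0.6 -0.4 -1.1] w 31.7 gf 59.9
to [586.0, 148.0, 240.0] cm [-2.73 -0.52  0.91]
```

View pics/c4.png

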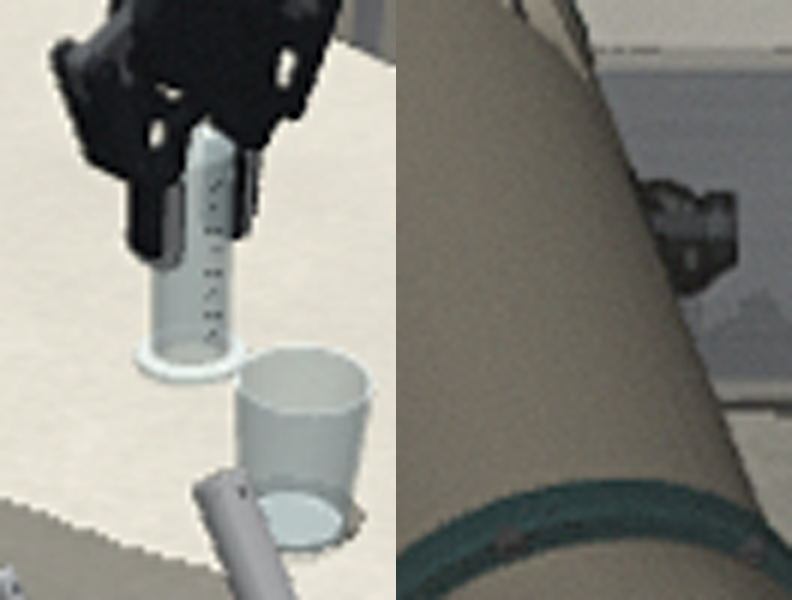

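```bash
python3 - <<'E'
from fit import *
def ony(n,u,v,y):
    o,d=ray(n,u,v); return o+d*(y-o[1])/d[1]
print('flange',ony('scene',337.7,157.7,147.5),ony('scene',337.7,157.7,145),'tip',ony('scene',342.5,178.5,148))
# axis px: top of barrel (208,135) crop
print('top of barrel',ony('scene',306+208/6,98+135/6,147.5))
S=dict(np.load('pics/s4.png.npz')); C=cloud('scene',S,(325,352,140,166))
x=C[(abs(C[:,1]-140)<30)&(C[:,0]>520)&(C[:,0]<600)]
for z in range(194,260,8):
    q=x[abs(x[:,2]-z)<4]
    if len(q)>5: print(z,len(q),np.median(q,0).round(1),q.min(0).round(),q.max(0).round())
E
python3 go.py 586 148 240
```

```text
flange [561.76268438 147.5        199.68333425] [564.41925613 145.         201.78309846] tip [582.45673776 148.         150.39220936]
top of barrel [564.6220519  147.5        298.32016265]
202 65 [570.1 132.3 204.5] [542. 123. 199.] [583. 168. 206.]
210 51 [572.5 136.6 209.2] [545. 129. 206.] [584. 160. 214.]
218 40 [571.  138.6 217.9] [554. 129. 214.] [577. 160. 222.]
226 40 [570.4 136.3 226. ] [551. 129. 222.] [577. 157. 230.]
234 45 [570.8 136.8 233.7] [555. 130. 230.] [577. 157. 238.]
242 42 [570.3 135.7 242.5] [552. 129. 238.] [578. 157. 246.]
250 33 [571.3 138.4 250.3] [548. 122. 246.] [576. 156. 253.]
258 16 [569.4 126.9 256. ] [560. 117. 254.] [574. 141. 259.]
t 7.85 p [558.5 151.6 249.1] rpy [ 1.7968e+02  6.0000e-02 -1.7675e+02] F [-0.6 -0.4 -1.1] w 31.7 gf 59.9
to [586.0, 148.0, 240.0] cm [-2.73 -0.52  0.91]
```

>>> {"name": "arm_command", "arguments": {"series": [25, -2.4, -0.5, 0, 0, 25, -2.4, -0.5, 0, 0, 25, -2.4, -0.5, 1.5, 0, 25, -2.4, -0.5, 3, 0, 25, -2.4, -0.5, 3.4, 0]}}

```text
clock: 8.27
eef_pos: [580.0, 138.3, 213.1]
tool_rot: [-3.141, -0.005, -3.095]
force: [0.6, 0.4, -0.9]
width: 31.5
gripper_force: 59.9
```

```bash
python3 - <<'E'
from h import *
p,d=snap('scene','s5.png'); 
a=cv2.resize(p[128:228,300:400,::-1],(600,600),interpolation=cv2.INTER_CUBIC); cv2.imwrite('pics/c5.png',np.clip(a*1.2,0,255).astype(np.uint8))
E
python3 go.py 583 148 215
```

```text
t 8.32 p [580.1 138.4 213.3] rpy [-179.94   -0.29 -177.33] F [-0.1 -0.1 -1.4] w 31.5 gf 59.9
to [583.0, 148.0, 215.0] cm [-0.34  0.94 -0.18]
```

View pics/c5.png

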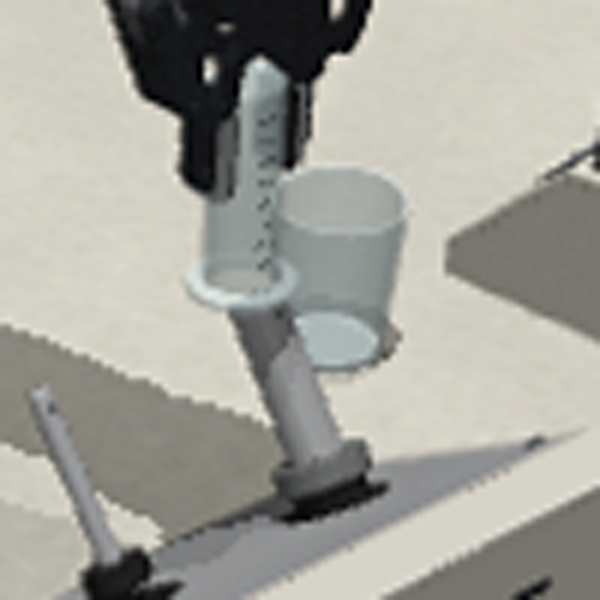

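>>> {"name": "arm_command", "arguments": {"series": [25, -0.3, 0.95, -0.2, 0, 30, -0.3, 0.95, -0.2, 0, 37, -0.3, 0.95, -0.2, 0, 37.5, -0.3, 0.95, -0.2, 0, 37.7, -0.3, 0.95, -0.2, 0]}}

```text
clock: 8.73
eef_pos: [584.6, 149.2, 218.0]
tool_rot: [3.141, 0.0, -3.094]
force: [0.1, -0.6, -0.0]
width: 32.4
gripper_force: 21.8
```

```bash
python3 - <<'E'
from h import *
d=np.array([-.5957,-.027,.8027]);f=np.array([627.2,150.3,88.7])
for s in (0,5,10,15,20,25,30,82): print(s,(f+s*d).round(1),proj('scene',f+s*d).round(1),((proj('scene',f+s*d)-[300,128])*6).round())
E
python3 go.py 583 148 203
```

```text
0 [627.2 150.3  88.7] [354. 207.] [324. 474.]
5 [624.2 150.2  92.7] [353.3 205.1] [320. 463.]
10 [621.2 150.   96.7] [352.5 203.2] [315. 451.]
15 [618.3 149.9 100.7] [351.7 201.4] [310. 440.]
20 [615.3 149.8 104.8] [351.  199.5] [306. 429.]
25 [612.3 149.6 108.8] [350.2 197.7] [301. 418.]
30 [609.3 149.5 112.8] [349.5 195.8] [297. 407.]
82 [578.4 148.1 154.5] [341.5 176.4] [249. 290.]
t 8.73 p [584.6 149.2 218. ] rpy [ 1.7998e+02  2.0000e-02 -1.7729e+02] F [ 0.1 -0.6 -0. ] w 32.4 gf 21.8
to [583.0, 148.0, 203.0] cm [ 0.17 -0.11  1.5 ]
```

>>> {"name": "arm_command", "arguments": {"series": [37.8, 0.1, -0.1, 0.4, 0, 37.8, 0.1, -0.1, 0.8, 0, 37.8, 0.1, -0.1, 1.1, 0, 37.8, 0.1, -0.1, 1.4, 0, 37.8, 0.1, -0.1, 1.5, 0]}}

```text
clock: 9.15
eef_pos: [583.1, 148.0, 201.6]
tool_rot: [3.142, -0.002, -3.094]
force: [0.0, -0.6, -0.5]
width: 32.6
gripper_force: 18.9
```

>>> {"name": "arm_command", "arguments": {"series": [37.8, 0, 0, 0.1, 0, 37.8, 0, 0, 0.2, 0, 37.8, 0, 0, 0.3, 0, 37.8, 0, 0, 0.4, 0, 37.8, 0, 0, 0.5, 0]}}

```text
clock: 9.57
eef_pos: [582.7, 148.6, 197.4]
tool_rot: [3.141, -0.002, -3.094]
force: [-2.5, -0.1, 3.1]
width: 32.5
gripper_force: 19.2
```

```bash
python3 - <<'E'
from h import *
p,d=snap('scene','s6.png'); 
a=cv2.resize(p[128:228,300:400,::-1],(600,600),interpolation=cv2.INTER_CUBIC); cv2.imwrite('pics/c6.png',np.clip(a*1.2,0,255).astype(np.uint8))
E
python3 go.py
```

```text
t 9.62 p [582.7 148.6 197.3] rpy [ 1.7997e+02 -1.1000e-01 -1.7726e+02] F [-2.1  0.1  2.7] w 32.0 gf 19.2
```

View pics/c6.png

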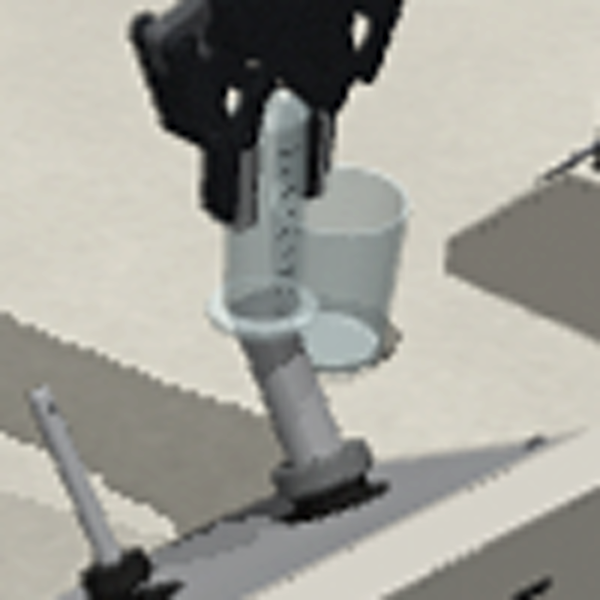

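>>> {"name": "arm_command", "arguments": {"series": [37.8, 0.3, 0, 0, 0, 37.8, 0.6, 0, 0, 0, 37.8, 0.9, 0, 0.1, 0, 37.8, 1.2, 0, 0.2, 0, 37.8, 1.6, 0, 0.3, 0]}}

```text
clock: 10.03
eef_pos: [569.0, 147.5, 195.0]
tool_rot: [3.141, 0.004, -3.095]
force: [3.3, 0.2, -0.6]
width: 32.5
gripper_force: 17.8
```

>>> {"name": "arm_command", "arguments": {"series": [37.8, 0.3, 0, 0.1, 0, 37.8, 0.6, 0, 0.2, 0, 37.8, 0.9, 0, 0.4, 0, 37.8, 1.2, 0, 0.5, 0, 37.8, 1.5, 0, 0.6, 0]}}

```text
clock: 10.45
eef_pos: [552.4, 146.8, 188.3]
tool_rot: [3.141, -0.0, -3.094]
force: [4.0, 1.2, -0.7]
width: 32.6
gripper_force: 15.2
```

```bash
python3 - <<'E'
from h import *
p,d=snap('scene','s7.png'); 
a=cv2.resize(p[128:228,300:400,::-1],(600,600),interpolation=cv2.INTER_CUBIC); cv2.imwrite('pics/c7.png',np.clip(a*1.2,0,255).astype(np.uint8))
E
python3 go.py
```

```text
t 10.5 p [551.4 146.8 188. ] rpy [ 1.7999e+02 -1.0000e-01 -1.7727e+02] F [2.9 0.9 0.1] w 32.4 gf 15.0
```

View pics/c7.png

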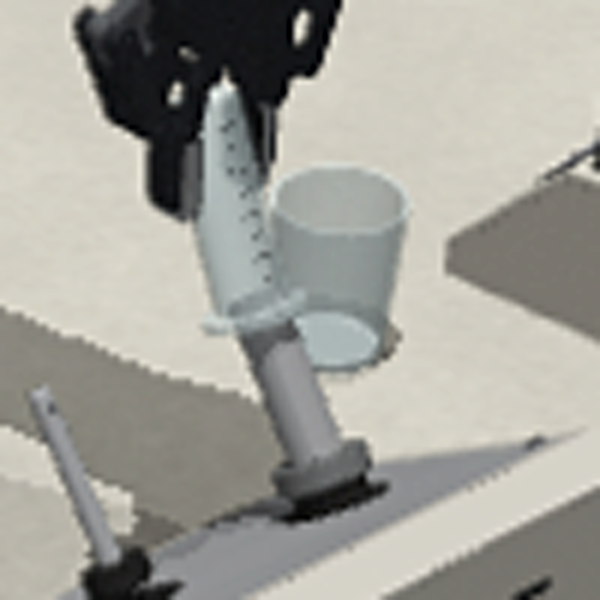

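>>> {"name": "arm_command", "arguments": {"series": [37.8, 0.2, 0, 0.1, 0, 37.8, 0.4, 0, 0.3, 0, 37.8, 0.65, 0, 0.5, 0, 37.8, 0.75, 0, 0.6, 0, 37.8, 0.75, 0, 0.6, 0]}}

```text
clock: 10.92
eef_pos: [543.9, 146.3, 181.9]
tool_rot: [-3.141, -0.003, -3.094]
force: [1.2, 0.2, 2.1]
width: 32.2
gripper_force: 11.1
```

```bash
python3 - <<'E'
from h import *
d=np.array([-.5957,-.027,.8027]);f=np.array([627.2,150.3,88.7])
for s in (72,62,42,22,10): print(s,(f+(s+68)*d-[0,0,19]).round(1))
E
python3 go.py 537.9 146.2 174.1  549.8 146.8 158
```

```text
72 [543.8 146.5 182.1]
62 [549.8 146.8 174.1]
42 [561.7 147.3 158. ]
22 [573.6 147.9 141.9]
10 [580.7 148.2 132.3]
t 10.92 p [543.9 146.3 181.9] rpy [-1.7999e+02 -1.4000e-01 -1.7727e+02] F [1.2 0.2 2.1] w 32.2 gf 11.1
to [537.9, 146.2, 174.1] cm [0.6  0.02 0.78]
to [549.8, 146.8, 158.0] cm [-0.6   0.03  2.39]
```

>>> {"name": "arm_command", "arguments": {"series": [37.5, -0.1, 0, 0.15, 0, 37.5, -0.3, 0, 0.4, 0, 37.5, -0.5, 0, 0.7, 0, 37.5, -0.7, 0, 0.95, 0, 37.5, -0.9, 0, 1.2, 0]}}

```text
clock: 11.33
eef_pos: [553.7, 146.6, 169.7]
tool_rot: [-3.142, -0.002, -3.094]
force: [-0.3, 1.6, 0.8]
width: 32.3
gripper_force: 13.1
```

Free sliding; continue.

>>> {"name": "arm_command", "arguments": {"series": [37.5, -0.3, 0, 0.4, 0, 37.5, -0.6, 0, 0.8, 0, 37.5, -0.9, 0, 1.2, 0, 37.5, -1.05, 0, 1.4, 0, 37.5, -1.2, 0, 1.6, 0]}}

```text
clock: 11.75
eef_pos: [565.9, 147.3, 153.8]
tool_rot: [3.142, -0.001, -3.094]
force: [0.6, -0.4, -1.0]
width: 32.3
gripper_force: 13.1
```

```bash
python3 - <<'E'
from h import *
p,d=snap('scene','s8.png'); 
a=cv2.resize(p[128:228,300:400,::-1],(600,600),interpolation=cv2.INTER_CUBIC); cv2.imwrite('pics/c8.png',np.clip(a*1.2,0,255).astype(np.uint8))
E
python3 go.py
```

```text
t 11.8 p [566.1 147.3 153.7] rpy [ 1.7999e+02 -7.0000e-02 -1.7729e+02] F [ 0.2  0.8 -1.5] w 32.5 gf 13.1
```

View pics/c8.png

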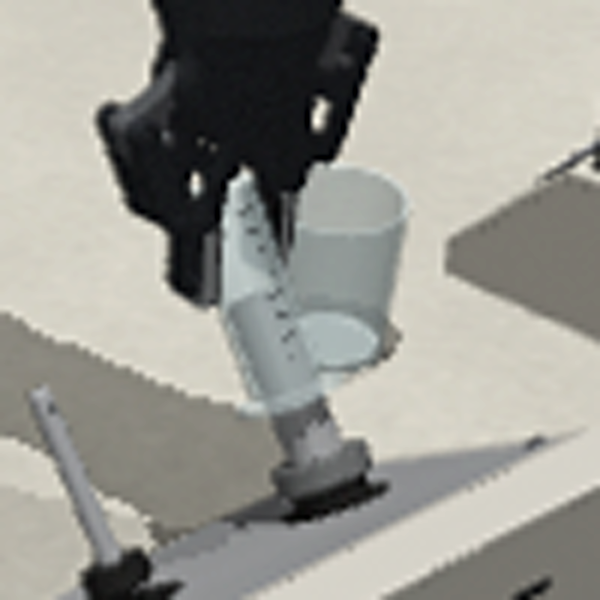

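>>> {"name": "arm_command", "arguments": {"series": [37.5, -0.15, 0, 0.2, 0, 37.5, -0.3, 0, 0.4, 0, 37.5, -0.45, 0, 0.6, 0, 37.5, -0.6, 0, 0.8, 0, 37.5, -0.75, 0, 1.0, 0]}}

```text
clock: 12.22
eef_pos: [572.9, 147.9, 144.1]
tool_rot: [3.141, -0.002, -3.094]
force: [-2.1, 0.9, -1.7]
width: 32.0
gripper_force: 13.1
```

>>> {"name": "arm_command", "arguments": {"series": [37.5, -0.04, 0, 0.05, 0, 37.5, -0.08, 0, 0.1, 0, 37.5, -0.12, 0, 0.16, 0, 37.5, -0.18, 0, 0.24, 0, 37.5, -0.18, 0, 0.24, 0]}}

```text
clock: 12.63
eef_pos: [574.7, 147.9, 141.7]
tool_rot: [3.141, -0.002, -3.094]
force: [-2.6, 0.7, -1.0]
width: 32.5
gripper_force: 13.1
```

>>> {"name": "arm_command", "arguments": {"series": [37.5, -0.02, 0, 0.06, 0, 37.5, -0.05, 0, 0.12, 0, 37.5, -0.08, 0, 0.18, 0, 37.5, -0.12, 0, 0.25, 0, 37.5, -0.12, 0, 0.25, 0]}}

```text
clock: 13.05
eef_pos: [576.3, 148.0, 139.3]
tool_rot: [3.141, -0.001, -3.094]
force: [-3.6, 0.9, -1.1]
width: 32.1
gripper_force: 13.1
```

>>> {"name": "arm_command", "arguments": {"series": [37.5, -0.04, 0, 0.06, 0, 37.5, -0.07, 0, 0.12, 0, 37.5, -0.11, 0, 0.18, 0, 37.5, -0.15, 0, 0.24, 0, 37.5, -0.15, 0, 0.24, 0]}}

```text
clock: 13.47
eef_pos: [577.9, 148.0, 137.0]
tool_rot: [3.141, -0.001, -3.094]
force: [-3.7, 0.8, -1.4]
width: 32.7
gripper_force: 13.1
```

>>> {"name": "arm_command", "arguments": {"series": [37.5, 0.0, 0, 0.06, 0, 37.5, -0.03, 0, 0.12, 0, 37.5, -0.06, 0, 0.18, 0, 37.5, -0.1, 0, 0.24, 0, 37.5, -0.1, 0, 0.24, 0]}}

```text
clock: 13.88
eef_pos: [579.2, 148.0, 134.7]
tool_rot: [3.141, -0.0, -3.094]
force: [-3.1, 1.7, -0.8]
width: 32.0
gripper_force: 13.1
```

>>> {"name": "arm_command", "arguments": {"series": [37.5, -0.02, 0, 0.05, 0, 37.5, -0.04, 0, 0.1, 0, 37.5, -0.07, 0, 0.14, 0, 37.5, -0.11, 0, 0.2, 0, 37.5, -0.11, 0, 0.2, 0]}}

```text
clock: 14.3
eef_pos: [580.1, 148.1, 132.9]
tool_rot: [3.141, -0.0, -3.094]
force: [-4.4, 0.8, 2.1]
width: 32.5
gripper_force: 13.2
```

>>> {"name": "arm_command", "arguments": {"series": [37.5, -0.02, 0, 0.03, 0, 37.5, -0.04, 0, 0.06, 0, 37.5, -0.07, 0, 0.1, 0, 37.5, -0.09, 0, 0.13, 0, 37.5, -0.09, 0, 0.13, 0]}}

```text
clock: 14.72
eef_pos: [580.3, 148.2, 132.1]
tool_rot: [3.141, -0.001, -3.094]
force: [-8.1, 0.1, 6.9]
width: 32.7
gripper_force: 13.5
```

```bash
python3 - <<'E'
from h import *
p,d=snap('scene','s9.png'); 
a=cv2.resize(p[128:228,300:400,::-1],(600,600),interpolation=cv2.INTER_CUBIC); cv2.imwrite('pics/c9.png',np.clip(a*1.2,0,255).astype(np.uint8))
E
python3 go.py
```

```text
t 14.77 p [580.4 148.1 132.2] rpy [ 1.7999e+02 -7.0000e-02 -1.7728e+02] F [-7.1  0.9  6.9] w 32.6 gf 13.5
```

View pics/c9.png

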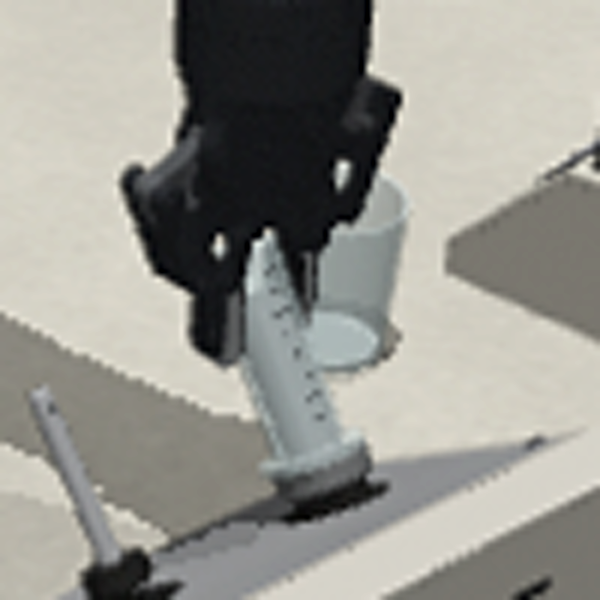

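>>> {"name": "arm_command", "arguments": {"series": [37.8, 0.05, 0, -0.06, 0, 38.2, 0.05, 0, -0.06, 0, 39, 0.05, 0, -0.06, 0, 42, 0.05, 0, -0.06, 0, 46, 0.05, 0, -0.06, 0]}}

```text
clock: 15.18
eef_pos: [581.8, 147.7, 132.2]
tool_rot: [3.141, 0.002, -3.095]
force: [0.7, 0.6, -0.9]
width: 39.4
gripper_force: 0.0
```

>>> {"name": "arm_command", "arguments": {"series": [60, 0, 0, 0, 0, 75, 0, 0, 0, 0, 75, 0, 0, 0, 0, 75, 0, 0, 0, 0, 75, 0, 0, 0, 0]}}

```text
clock: 15.6
eef_pos: [580.5, 148.0, 132.0]
tool_rot: [3.141, -0.0, -3.094]
force: [-1.3, 0.1, -0.5]
width: 64.2
gripper_force: 0.0
```

Released; retreat straight up.

>>> {"name": "arm_command", "arguments": {"series": [75, 0, 0, -1, 0, 75, 0, 0, -3, 0, 75, 0, 0, -6, 0, 75, 0, 0, -10, 0, 75, 0, 0, -13, 0]}}

```text
clock: 16.02
eef_pos: [580.9, 148.3, 265.4]
tool_rot: [3.141, 0.002, -3.094]
force: [0.6, 0.1, 0.5]
width: 63.9
gripper_force: 0.0
```

```bash
python3 - <<'E'
from h import *
p,d=snap('scene','s10.png'); 
a=cv2.resize(p[100:280,140:400,::-1],(780,540),interpolation=cv2.INTER_CUBIC); cv2.imwrite('pics/c10.png',np.clip(a*1.2,0,255).astype(np.uint8))
E
python3 go.py
```

```text
t 16.07 p [584.3 149.4 271.4] rpy [ 179.8     0.7  -177.29] F [2.6 2.  3.9] w 63.8 gf 0.0
```

View pics/c10.png

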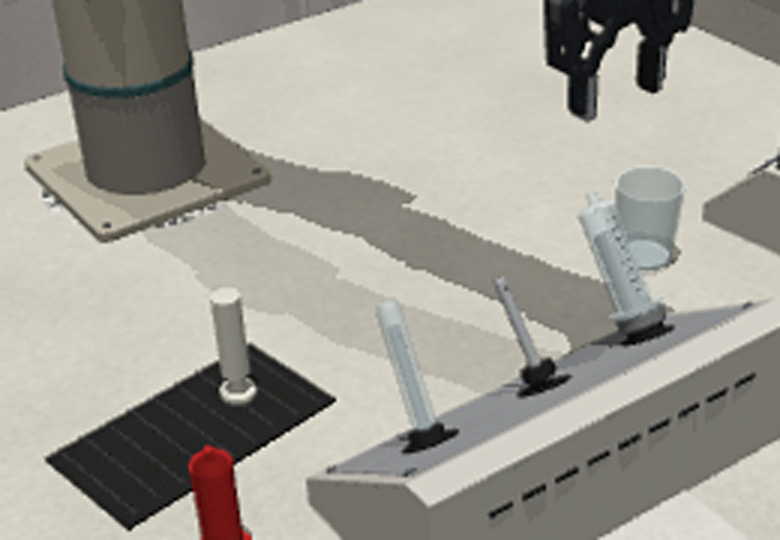

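The barrel hangs on the stout peg with its flange on the collar (around (640,320) in the crop). The gripper is clear, and the plunger and beaker stand where they were.

```bash
python3 -c "
from cell import workorder; print(workorder.finish_job())"
```

```text
the job is handed in; nothing more can be done
None
```

The glass barrel hangs on the stout peg with its flange resting on the grey collar, felt at about 10 N before I let go, and the job is handed in at about 16 s; early on, trying to tilt it, I dragged it some 30 mm across the mat and pressed it there with up to about 30 N.

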